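# Lid off, jar upside down on the draining rack

## Task

The rinsed green staining jar must drain and dry. First, while the jar still stands upright, take its lid off by the knob and lay it flat, knob up, in the middle of the white dish; then turn the jar over (the pale pad is free if you want to lay it on its side to change your grip) and stand it upside down inside the raised border of the blue draining rack, its rim flat on the slats. Lower it onto the slats in your grip rather than dropping it, let go, and leave everything else where it stands.

Things in the scene. Friction and masses are not known exactly. Their poses are not given: they have to be found in the camera images.
- jar_center (a point): Green open-topped square staining jar, loose, 50 x 50 mm outside and 84 mm high, straight flat walls 3.5 mm thick, about 0.11 kg, starting upright with its lid on. This point is the centre of the jar, half-way up (42 mm from base and rim). z points from its base to its mouth, x and y are square to its side faces. Its flat sides let it lie stably on the bench or pad.
- lid_knob (a point): White lid lying loosely on the jar: a square flange 54 x 54 x 6 mm that rests on the jar's rim, a plug 39 mm square reaching 5 mm down into the mouth (1.5 mm or more of play), and a red round knob 18 mm across and 24 mm tall on top. This point is on the knob's axis half-way up it, 12 mm above the flange's top and 23 mm above the plug's underside, on which the lid rests when laid down. z points up out of the knob.
- rack_bay (a point): Blue draining rack fixed to the bench, base 120 x 96 mm. In its middle is one square bay, 66 x 66 mm inside, floored with aluminium slats along y, within a raised blue border 5 mm thick that stands 8 mm above the slats. This point is the bay's centre at the top of the slats, 12 mm above the bench; x and y are square to the border, z up.
- dish_floor (a point): Shallow white square dish fixed to the bench, 104 x 104 mm outside, walls 4 mm thick and 12 mm high. This point is the centre of its inner floor, 4 mm above the bench; x and y along its sides, z up.
- pad_top (a point): Pale blue-grey flat pad fixed to the bench in front of the robot, 110 x 230 mm (its x by y), 3 mm thick, kept free for laying things down. This point is the centre of its top; x and y along its sides, z up.
- tip_box: Yellow pipette-tip box, 85 x 122 x 48 mm, bystander; origin at the centre of its underside.
- tube_rack: Blue tube rack with capped tubes, 60 x 105 x 58 mm, bystander; origin at the centre of its underside.
- pipettor: White pipettor lying on the bench, 245 mm long, 26 mm thick, bystander; origin on its underside near its middle, x along its length.
- timer: Small flat white timer, 62 x 62 x 22 mm, bystander; origin at the centre of its underside.
- reagent: Small amber jar with a red cap, 36 mm across and 62 mm high, bystander; origin at the centre of its underside.
- white_jar_center (a point): White jar of the same shape as the green one, without a lid, standing upright, bystander; point at its centre, 42 mm up.
- beaker: Clear beaker, 70 mm across at the rim and 90 mm high, bystander; origin at the centre of its underside.
Mind the look-alikes: they are no part of the job. Of the things like the part that bears jar_center, leave any that is pink; of the rest the larger one is meant. What is shaped like the part that bears lid_knob but pink is not meant.

How it is judged:
By the outcome, as a careful person would: the job done as asked, in the order asked, and still so for the second after the job is handed in, with the robot touching nothing.
It also fails if it takes over 72 s, if anything falls off the work surface, if the arm or the gripper's body presses on something with over 40 N, if the wrist force passes 120 N, or if a joint passes its speed limit or range.

## Robot

A 6-joint arm with a two-finger parallel gripper is mounted at the origin on the work surface. World frame = base frame: x ahead of the robot, y to its left, z up, the work surface at z = 0. Lengths are in m, angles in degrees, forces in N, time in s.
With the tool pointing down it reaches from about 0.4 to 0.825 m from the base axis. Payload 7 kg.
Tool frame: the origin (TCP) lies midway between the tips of the shut fingers; the grasp point (between the pads) lies 19 mm behind it; z points along the fingers, x is the direction in which the jaws open and shut, and the axes are right-handed (so a half turn about z gives the same grasp; the last joint's range is limited). The gripper opens to 88 mm and grips with 3 to 60 N. Pads are 19 mm wide; open, the fingers measure 130 mm over their backs; the gripper's body (78 mm by 193 mm) begins 47 mm behind the grasp point.
Start: joints at [-52.706, 20.546, 0.682, 0, -70.136, -16.507], TCP at [0.24, -0.631, 0.227] pointing down, gripper open.
Joint ranges: [-176.03, 176.03], [-82.01, 121.73], [-58.28, 71.71], [-173.87, 95.51], [-174.79, -0.11], [-173.66, 173.66]. Speed limits (degrees/s): [136.94, 136.94, 172.46, 180, 180, 180].

## Interface

Orientations are given as [roll, pitch, yaw] about the fixed x, y, z axes, in that order (R = Rz(yaw) Ry(pitch) Rx(roll)).
In Python, from plant import * gives the robot as it stands. The module is installed in compiled form; this text tells all that it offers.
- The arm moves only by the shell command python3 -m pendant 'ROWS' [OPENING]. ROWS is JSON, a list that holds one entry, the list of rows, each a list of 6 numbers: the shift along the world's x, y, z in mm, then the turn, a rotation vector about the world's x, y, z in degrees. A call has 1 to 10 rows; each row is the pose to reach, as a shift and turn from the pose commanded when the call began; what a row does not reach only later rows make up. A row lasts 1/8 s, in which the tool goes at most 62.5 mm and 10.7 degrees, less where a joint would pass 70% of its speed; a pose out of reach is approached as far as the arm can. A call with a gripper value outside its range is refused whole. OPENING is the closure, from -1 (fully open) to 1 (shut), set as the call begins (- or left out, the last holds). The fingers move at their own pace and stop on an object; the grip force is fixed at half the most. Time passes only in rows, so rows that repeat a pose let the fingers close. It gives the time, the measured TCP pose, the force and the opening at its end, in the units of the state.
- get_obs(): the state, without advancing time (a new reading comes with each control period).
- snapshot(name): name is "scene" or "side" or "wrist"; returns a dict with "pixels" (384x512x3 uint8, red, green, blue), "depth" (384x512 float32, m along the optical axis (not along the pixel's ray), 0 where there is no reading), "fx", "fy", "cx", "cy" (pixels), "dist" ([k1, k2, p1, p2, k3] as OpenCV has them; the pictures are not rectified), "pose" (4x4, takes a point from camera to world coordinates); the wrist camera has in their place "tool_from_camera" (4x4, takes a point from camera to tool coordinates, whose origin is the TCP and whose axes are the tool frame's). Camera axes: x right, y down, z forward; pixel columns grow to the right and rows downward; lengths in m; the calibration is good to about 2 mm. A picture is of the moment at which its call begins: read the wrist's pose just before it.
- close_job(): hands the job in, once; it reports no verdict.
The state is a dict: "clock": time; "joint_pos": joint angles; "qvel": joint speeds; "tau": joint torques, N m; "tool_pos": TCP position; "orientation": TCP orientation; "force": force on the tool from outside, world axes, zero at the start; "moment": the same for the moment, N m; "opening": finger opening in m.
Only numpy, scipy, OpenCV 4.12 (cv2) and the standard library are available. Lean on these libraries where they do the work, as an engineer would, in place of code of your own. Each camera call takes 0.05 s, during which the arm holds its last target. There are 200 camera calls.

## Working session

There is one attempt and no reset: what is moved stays moved. The work goes in short steps, Python scripts to look and compute and a shell command to move; the robot and the scene stay as the last step left them, time stands still between calls to the robot, and variables do not carry over. Pictures are saved under pics/ and viewed, about 8 in all and at most 12, crops included, and the job is handed in when it is done.

```bash
mkdir -p pics; cat > h.py <<'E'
from plant import *
import numpy as np, cv2, pickle
def snap(n,f):
    o=get_obs(); s=snapshot(n); s['obs']=o
    cv2.imwrite('pics/'+f+'.png',s['pixels'][:,:,::-1]); pickle.dump(s,open(f+'.pkl','wb')); return s
def load(f): return pickle.load(open(f+'.pkl','rb'))
def pose(s):
    if 'pose' in s: return np.array(s['pose'])
    from scipy.spatial.transform import Rotation as R
    T=np.eye(4);T[:3,:3]=R.from_euler('xyz',s['obs']['orientation'],degrees=True).as_matrix();T[:3,3]=s['obs']['tool_pos']
    return T@np.array(s['tool_from_camera'])
def rays(s,uv):
    K=np.array([[s['fx'],0,s['cx']],[0,s['fy'],s['cy']],[0,0,1.]])
    p=cv2.undistortPoints(np.array(uv,float).reshape(-1,1,2),K,np.array(s['dist'],float)).reshape(-1,2)
    return np.c_[p,np.ones(len(p))]
def onplane(s,uv,z):
    T=pose(s); d=rays(s,uv)@T[:3,:3].T; o=T[:3,3]
    return o+d*((z-o[2])/d[:,2])[:,None]
def cloud(s):
    T=pose(s); h,w=s['depth'].shape; v,u=np.mgrid[:h,:w]
    P=rays(s,np.c_[u.ravel(),v.ravel()])*s['depth'].reshape(-1,1)
    return (P@T[:3,:3].T+T[:3,3]).reshape(h,w,3)
E
python3 - <<'E'
from h import *
a=snap('scene','scene0');b=snap('side','side0')
print(get_obs()); print(a['pose'],b['pose'],a['fx'])
E
```

```text
{'clock': 0.1, 'joint_pos': array([-5.27082673e+01,  2.05878773e+01,  6.40545468e-01, -1.70280691e-02,
       -7.01361718e+01, -1.65067220e+01]), 'qvel': array([ 0.02821456, -0.06340265,  0.05831839,  0.00030328,  0.10175189,
       -0.01306377]), 'tau': array([-4.51554341e-03, -5.84161878e+01,  2.93746662e+01,  7.01562256e+00,
        1.00647920e-02, -5.99026475e-05]), 'tool_pos': array([ 0.23935361, -0.63068384,  0.22572401]), 'orientation': array([-1.79991621e+02, -8.46108021e-02,  1.10779207e+02]), 'force': array([-0.52602104,  0.73946389, -0.03972432]), 'moment': array([0.0235881 , 0.03326698, 0.00650995]), 'opening': 0.08768959666928955}
[[ 0.05154595  0.60101805 -0.79757151  1.60791418]
 [ 0.99851846 -0.01707547  0.05166548 -0.05690877]
 [ 0.01743298 -0.79905302 -0.60100779  0.88919963]
 [ 0.          0.          0.          1.        ]] [[-0.84564171 -0.34378066  0.40829519 -0.0685584 ]
 [-0.53372849  0.53762069 -0.65276174  0.98825698]
 [ 0.00489892 -0.76992133 -0.63812001  1.05615767]
 [ 0.          0.          0.          1.        ]] 482.6514570115335
```

View pics/scene0.png

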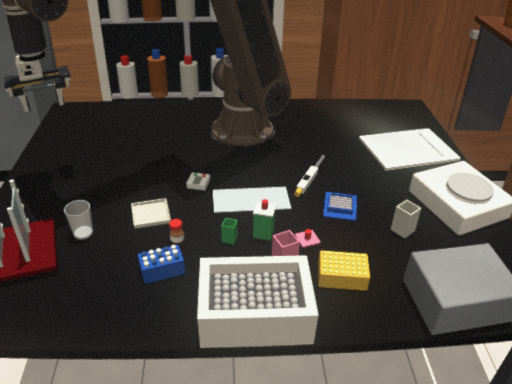

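View pics/side0.png

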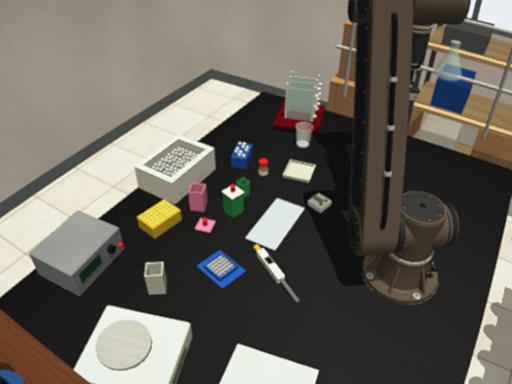

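The scene view shows these candidates for the jar and lid:
- A large green jar with a white lid and red knob at (264,218). This is the target.
- A small green jar at (230,231).
- A pink jar at (286,243).
- A pink lid at (307,238).

The dish is at (151,213), the rack at (341,206), and the pad at (250,200). Next I measure these and check the choice in a close crop.

```bash
python3 - <<'E'
from h import *
s=load('scene0'); C=cloud(s); 
im=s['pixels'][:,:,::-1]; hsv=cv2.cvtColor(im,cv2.COLOR_BGR2HSV)
def reg(name,box,zlo,zhi,mask=None):
    u0,v0,u1,v1=box; P=C[v0:v1,u0:u1]; ok=(s['depth'][v0:v1,u0:u1]>0)&(P[...,2]>zlo)&(P[...,2]<zhi)
    if mask is not None: ok&=mask[v0:v1,u0:u1]
    p=P[ok]; 
    if len(p)<5: print(name,len(p));return
    r=cv2.minAreaRect((p[:,:2]*1000).astype(np.float32))
    print(name,len(p),'z',np.percentile(p[:,2],[5,50,95]).round(4),'lo',p.min(0).round(3),'hi',p.max(0).round(3),'rect',np.round(r[0],1),np.round(r[1],1),round(r[2],1))
H,S,V=[hsv[...,i].astype(int) for i in range(3)]
white=(S<70)&(V>130); red=((H<8)|(H>172))&(S>150); blue=(H>100)&(H<130)&(S>120)
reg('lidtop',(248,192,282,215),.08,.1,white)
reg('knob',(248,192,282,215),.085,.2,red)
reg('greenbig',(248,205,278,245),.0,.1,(H>40)&(H<90)&(S>80))
reg('greensmall',(215,212,245,248),.0,.1,(H>40)&(H<90)&(S>80))
reg('small top',(215,212,245,248),.05,.1,(H>40)&(H<90)&(S>80))
reg('pinkjar',(270,225,301,258),.0,.12)
reg('rack',(318,185,362,225),.003,.04)
reg('dish',(125,195,178,232),.003,.03)
reg('pad',(205,180,296,215),.001,.008)
reg('reagent',(165,215,188,245),.005,.1)
reg('timer',(183,168,214,194),.005,.1)
reg('pipettor',(290,150,330,200),.005,.1)
reg('whitejar',(388,195,425,240),.01,.1)
a=cv2.resize(im[170:275,120:370],None,fx=3,fy=3,interpolation=cv2.INTER_CUBIC); cv2.imwrite('pics/crop0.png',a)
E
```

```text
lidtop 222 z [0.0855 0.089  0.0921] lo [0.563 0.01  0.083] hi [0.625 0.071 0.094] rect [594.9  40.2] [54.4 55.4] 74.2
knob 35 z [0.0939 0.1083 0.1143] lo [0.591 0.036 0.092] hi [0.606 0.047 0.116] rect [598.5  41.7] [10.6 14.8] 86.4
greenbig 450 z [0.0046 0.0412 0.0746] lo [0.577 0.01  0.   ] hi [0.628 0.071 0.081] rect [610.1  48.3] [38. 71.] 27.2
greensmall 381 z [0.0027 0.0371 0.0582] lo [ 0.523 -0.077  0.   ] hi [ 0.641 -0.033  0.062] rect [582.1 -52.2] [ 44.6 114.9] 83.2
small top 96 z [0.0507 0.0556 0.0604] lo [ 0.594 -0.076  0.05 ] hi [ 0.639 -0.033  0.062] rect [618.1 -54.9] [36.  41.6] 73.7
pinkjar 844 z [0.0008 0.0623 0.0981] lo [0.563 0.04  0.   ] hi [0.798 0.148 0.102] rect [680.7  90.6] [ 84.5 242.5] 82.6
rack 666 z [0.0033 0.0101 0.0202] lo [0.377 0.209 0.003] hi [0.568 0.354 0.024] rect [479.7 273.3] [118.7 196.7] 73.1
dish 575 z [0.0032 0.0054 0.0129] lo [ 0.416 -0.372  0.003] hi [ 0.584 -0.225  0.016] rect [ 500.7 -298. ] [169.2 144.4] 1.0
pad 1441 z [0.0012 0.0027 0.0057] lo [ 0.336 -0.127  0.001] hi [0.518 0.159 0.008] rect [428.9  14.7] [284.1 179.4] 88.5
reagent 306 z [0.008  0.037  0.0623] lo [ 0.522 -0.238  0.005] hi [ 0.637 -0.172  0.064] rect [ 583.2 -217.7] [123.5  36.7] 28.5
timer 315 z [0.0068 0.0203 0.0243] lo [ 0.29  -0.187  0.005] hi [ 0.39  -0.11   0.028] rect [ 336.2 -146.3] [ 62.8 105.9] 76.9
pipettor 369 z [0.0065 0.0219 0.028 ] lo [0.22  0.146 0.005] hi [0.472 0.276 0.032] rect [338.4 215. ] [106.8 253.4] 80.7
whitejar 742 z [0.0134 0.0559 0.0829] lo [0.451 0.406 0.01 ] hi [0.634 0.546 0.086] rect [545.1 487.3] [ 59.4 204.2] 48.3
```

View pics/crop0.png

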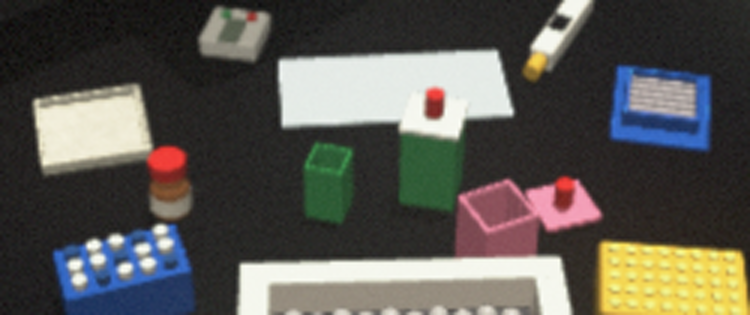

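The crop confirms the choice: the green jar with the white lid and red knob is the larger green one. The small green jar and the pink items are decoys. Moving over it for a close look.

```bash
python3 -m pendant '[[[18,34,5,0,0,-2],[54,101,15,0,0,-5],[90,168,25,0,0,-9],[126,235,35,0,0,-13],[162,302,45,0,0,-17],[180,336,50,0,0,-19]]]' -1
python3 -m pendant '[[[18,34,0,0,0,-2],[54,101,0,0,0,-5],[90,168,0,0,0,-9],[126,235,0,0,0,-13],[154,302,0,0,0,-17],[164,334,0,0,0,-18],[164,334,0,0,0,-18],[164,334,0,0,0,-18]]]'
python3 - <<'E'
from h import *
s=snap('wrist','w1'); print(s['tool_from_camera'],s['obs']['tool_pos'],s['obs']['orientation'],s['obs']['joint_pos'].round(1))
E
```

```text
clock: 0.85
tool_pos: [0.4045, -0.3221, 0.2724]
orientation: [-180.0, -0.0, 91.7]
force: [1.1, -1.1, 0.4]
opening: 0.0876
clock: 1.85
tool_pos: [0.5681, 0.0111, 0.2715]
orientation: [-179.9, 0.0, 73.9]
force: [0.3, -0.7, -0.5]
opening: 0.0875
[[ 9.99999709e-01 -7.42475439e-04 -1.77028240e-04 -4.53540781e-05]
 [ 7.62251241e-04  9.59326217e-01  2.82298827e-01 -7.52577938e-02]
 [-3.97721139e-05 -2.82298880e-01  9.59326504e-01 -1.58973277e-01]
 [ 0.00000000e+00  0.00000000e+00  0.00000000e+00  1.00000000e+00]] [0.56808947 0.01112577 0.27153646] [-1.79931246e+02  3.94951924e-02  7.39130357e+01] [  20.8    9.    -9.    -0.   -72.1 -126.9]
```

View pics/w1.png

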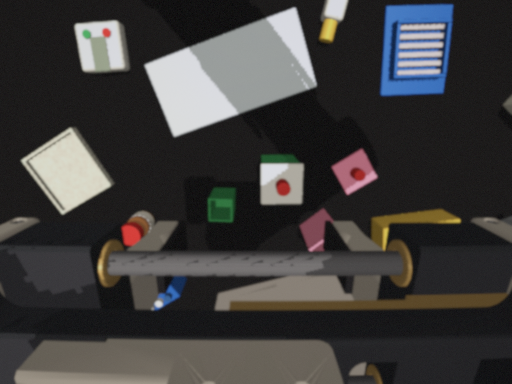

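The wrist view shows almost everything: lid (281,184), knob (283,187), rack (418,50), dish (67,170), pad (232,72), small green jar (222,205) and pink lid (356,171). I'll measure by casting rays.

```bash
cat >> h.py <<'E'
def masks(s):
    hsv=cv2.cvtColor(s['pixels'],cv2.COLOR_RGB2HSV); H,S,V=[hsv[...,i].astype(int) for i in range(3)]
    return dict(white=(S<70)&(V>110),red=((H<8)|(H>172))&(S>170)&(V>60),blue=(H>100)&(H<130)&(S>130)&(V>70),green=(H>40)&(H<90)&(S>90),dish=(V>110)&(S<90))
def blob(s,m,box,z,name,close=0):
    u0,v0,u1,v1=box; k=np.zeros(m.shape,np.uint8); k[v0:v1,u0:u1]=m[v0:v1,u0:u1]
    if close: k=cv2.morphologyEx(k,cv2.MORPH_CLOSE,np.ones((close,close)))
    c=max(cv2.findContours(k,cv2.RETR_EXTERNAL,cv2.CHAIN_APPROX_NONE)[0],key=cv2.contourArea)
    P=onplane(s,c.reshape(-1,2),z)[:,:2]*1000; r=cv2.minAreaRect(P.astype(np.float32))
    M=cv2.moments(c); 
    print(name,'ctr',np.round(r[0],1),'size',np.round(r[1],1),'ang',round(r[2],1),'centroid',onplane(s,[[M['m10']/M['m00'],M['m01']/M['m00']]],z)[0].round(4)); return r
E
python3 - <<'E'
from h import *
s=load('w1'); m=masks(s)
blob(s,m['white'],(255,160,310,212),.090,'lid',9)
blob(s,m['red'],(270,170,300,200),.114,'knobtop')
blob(s,m['blue'],(375,0,460,100),.012,'rack@12',15)
blob(s,m['blue'],(375,0,460,100),.006,'rack@6',15)
blob(s,m['dish'],(15,120,120,220),.012,'dish',9)
blob(s,(s['pixels'].astype(int).min(2)>60),(140,0,320,142),.003,'pad',9)
C=cloud(s); 
for n,u,v in[('lid',290,172),('rackbase',388,90),('border',392,72),('dishfl',67,170),('pad',232,60),('slats',420,50)]: print(n,C[v,u].round(4))
E
```

```text
lid ctr [593.8  39.3] size [55.3 55.3] ang 74.2 centroid [0.5925 0.0394 0.09  ]
knobtop ctr [591.8  39.1] size [13.3 16.6] ang 75.8 centroid [0.5914 0.0393 0.114 ]
rack@12 ctr [477.1 276.2] size [ 98.9 126.2] ang 76.4 centroid [0.4739 0.2759 0.012 ]
rack@6 ctr [476.8 279.7] size [100.4 128. ] ang 76.4 centroid [0.4736 0.2794 0.006 ]
dish ctr [ 501.8 -285.6] size [107.2 109.5] ang 12.5 centroid [ 0.4998 -0.2845  0.012 ]
pad ctr [437.5  11.6] size [114.8 235.2] ang 2.7 centroid [0.4352 0.0151 0.003 ]
lid [0.5815 0.0541 0.0905]
rackbase [0.522  0.2315 0.0047]
border [0.4984 0.2366 0.0141]
dishfl [ 0.4987 -0.2872  0.0055]
pad [0.419  0.0197 0.0051]
slats [0.4795 0.2866 0.0035]
```

```bash
python3 -m pendant '[[[25,28,-30,0,0,0],[25,28,-75,0,0,0],[25,28,-120,0,0,0],[25,28,-150,0,0,0],[25,28,-170,0,0,0],[25,28,-178,0,0,0],[25,28,-178,0,0,0],[25,28,-178,0,0,0]]]'
python3 -m pendant '[[[0,0,0,0,0,0],[0,0,0,0,0,0],[0,0,0,0,0,0],[0,0,0,0,0,0],[0,0,0,0,0,0],[0,0,0,0,0,0]]]' 1
```

```text
clock: 2.9
tool_pos: [0.5937, 0.0377, 0.0954]
orientation: [179.9, -0.1, 73.8]
force: [0.1, -0.0, -0.2]
opening: 0.0878
clock: 3.65
tool_pos: [0.5931, 0.038, 0.0942]
orientation: [-180.0, 0.0, 73.8]
force: [-0.2, 0.4, 0.5]
opening: 0.0331
```

```bash
python3 -m pendant '[[[0,0,0,0,0,0],[0,0,0,0,0,0],[0,0,0,0,0,0],[0,0,0,0,0,0]]]' 1
python3 -m pendant '[[[0,0,5,0,0,0],[0,0,20,0,0,0],[0,0,50,0,0,0],[0,0,80,0,0,0],[0,0,100,0,0,0],[0,0,100,0,0,0],[0,0,100,0,0,0]]]'
python3 - <<'E'
from h import *
s=snap('wrist','w2');
E
```

```text
clock: 4.15
tool_pos: [0.593, 0.038, 0.0942]
orientation: [-180.0, 0.0, 73.8]
force: [0.9, 0.1, -0.8]
opening: 0.0171
clock: 5.03
tool_pos: [0.5927, 0.0379, 0.1941]
orientation: [-180.0, -0.0, 73.8]
force: [-0.2, -0.5, -0.7]
opening: 0.0169
```

View pics/w2.png

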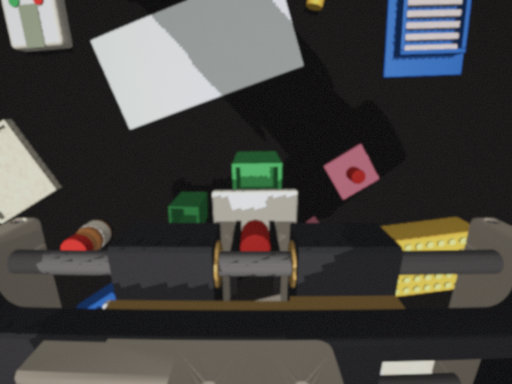

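The lid is in the grip (255,215) and the open jar stands free (257,170). Carrying it to the dish.

```bash
python3 -m pendant '[[[-6,-20,0,0,0,2],[-18,-62,0,0,0,6],[-32,-115,0,0,0,10],[-47,-168,0,0,0,15],[-62,-221,0,0,0,20],[-77,-270,0,0,0,24],[-87,-308,0,0,0,28],[-92,-323,0,0,0,28],[-92,-323,0,0,0,28],[-92,-323,0,0,0,28]]]'
python3 - <<'E'
from h import *
s=snap('wrist','w3'); print(s['obs']['tool_pos'],s['obs']['orientation']); m=masks(s)
s0=load('w2'); blob(s0,masks(s0)['green'],(228,148,286,190),.084,'jartop')
s2=snap('scene','scene1')
blob(s2,masks(s2)['dish'],(120,190,180,235),.012,'dish scene',5)
E
```

```text
clock: 6.32
tool_pos: [0.5012, -0.2843, 0.1939]
orientation: [-180.0, -0.0, 101.8]
force: [0.1, 0.7, -0.1]
opening: 0.017
[ 0.50120351 -0.28429583  0.19391688] [-1.79977077e+02 -2.18877913e-02  1.01778189e+02]
jartop ctr [576.3  44.5] size [54.2 39.3] ang 73.7 centroid [0.5768 0.0444 0.084 ]
dish scene ctr [ 508.2 -282.3] size [118.4 106.5] ang 13.0 centroid [ 0.5102 -0.2824  0.012 ]
```

View pics/w3.png

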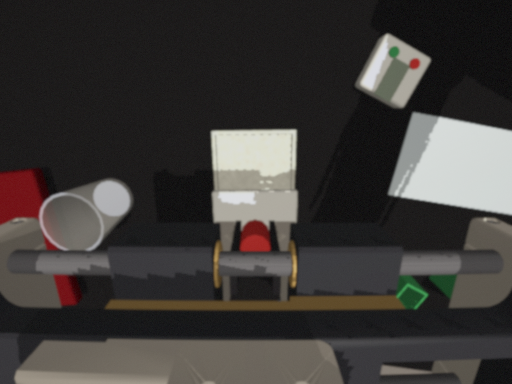

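The held lid at (255,205) is centred over and aligned with the dish, whose far edge runs (212,130)-(297,130). I'll check that edge against the TCP while lowering.

```bash
python3 - <<'E'
from h import *
s=load('w3'); p=onplane(s,[[211.5,129.5],[297,129.5]],.012)[:,:2]*1000; d=p[1]-p[0]; L=np.linalg.norm(d)
n=np.array([-d[1],d[0]])/L; c=p.mean(0)
if (c+n*52-[501,-285])@n > 60 or np.linalg.norm(c+n*52-[501,-285])>60: n=-n
print(p,L,'centre',c+n*52)
E
python3 -m pendant '[[[0,-1,-30,0,0,0],[0,-1,-80,0,0,0],[0,-1,-120,0,0,0],[0,-1,-140,0,0,0],[0,-1,-150,0,0,0],[0,-1,-150,0,0,0]]]'
```

```text
[[ 460.78654284 -347.72941045]
 [ 439.34646296 -244.49065389]] 105.44153774067846 centre [ 500.9801699  -285.53655063]
clock: 7.18
tool_pos: [0.5012, -0.2856, 0.0441]
orientation: [-180.0, -0.0, 101.8]
force: [-0.1, -0.5, -0.5]
opening: 0.0172
```

```bash
python3 -m pendant '[[[0,0,-12,0,0,0],[0,0,-20,0,0,0],[0,0,-23,0,0,0],[0,0,-24.5,0,0,0],[0,0,-25,0,0,0],[0,0,-25,0,0,0]]]'
```

```text
clock: 7.92
tool_pos: [0.5012, -0.2861, 0.0194]
orientation: [180.0, 0.0, 101.8]
force: [0.3, 0.3, -0.7]
opening: 0.0175
```

```bash
python3 -m pendant '[[[0,0,-0.5,0,0,0],[0,0,-1,0,0,0],[0,0,-1,0,0,0]]]'
python3 -m pendant '[[[0,0,0,0,0,0],[0,0,0,0,0,0],[0,0,0,0,0,0],[0,0,0,0,0,0]]]' 0.2
python3 -m pendant '[[[0,0,10,0,0,0],[0,0,40,0,0,0],[0,0,80,0,0,0],[0,0,130,0,0,0],[0,0,180,0,0,0],[0,0,200,0,0,0],[0,0,200,0,0,0]]]' -1
python3 - <<'E'
from h import *
s=snap('wrist','w4'); s2=snap('scene','scene2'); C=cloud(s2); m=masks(s2)
k=m['red'].copy(); k[:190]=0;k[235:]=0;k[:,:120]=0;k[:,180:]=0
print('red',k.sum(), C[k][:,:].mean(0) if k.sum() else '')
a=cv2.resize(s2['pixels'][180:260,110:300,::-1],None,fx=2.6,fy=2.6,interpolation=cv2.INTER_CUBIC)
b=s['pixels'][100:330,130:390,::-1]; b=cv2.resize(b,(int(260*a.shape[0]/230),a.shape[0])); cv2.imwrite('pics/c4.png',np.hstack([a,b]))
E
```

```text
clock: 8.3
tool_pos: [0.5012, -0.2861, 0.0191]
orientation: [180.0, 0.0, 101.8]
force: [-3.1, 0.8, 7.9]
opening: 0.0171
clock: 8.8
tool_pos: [0.501, -0.2861, 0.0181]
orientation: [-180.0, -0.0, 101.8]
force: [0.8, 0.4, -0.3]
opening: 0.0347
clock: 9.68
tool_pos: [0.5019, -0.2863, 0.2211]
orientation: [179.8, 0.1, 101.8]
force: [0.5, -0.6, -1.2]
opening: 0.0874
red 136 [ 0.60598129 -0.21506761  0.05888333]
```

View pics/c4.png

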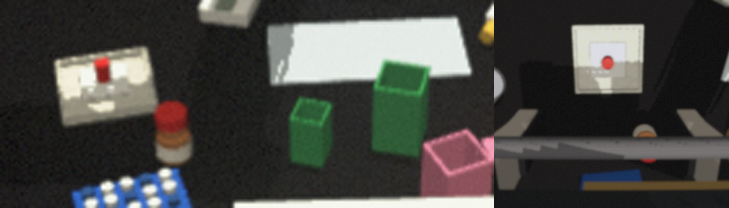

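The lid lies flat and centred in the dish with its knob up. Lowering ended with 7.9 N of contact. Next is the jar, tilted-tool grasp; I'm moving to the pre-pose and measuring the neighbouring clearances.

```bash
python3 -m pendant '[[[1,20,0,0,0,-2],[4,60,0,0,0,-6],[7,110,0,0,0,-10],[11,165,0,0,0,-14],[14,220,0,0,0,-18],[17,275,0,0,0,-22],[20,320,0,0,0,-26],[22,345,0,0,0,-28],[22,345,0,0,0,-28],[22,345,0,0,0,-28]]]' -0.6
python3 - <<'E'
from h import *
s=load('scene2'); C=cloud(s); d=s['depth']>0
H=cv2.cvtColor(s['pixels'],cv2.COLOR_RGB2HSV).astype(int)
g=masks(s)['green']; pk=(H[...,0]>155)&(H[...,0]<178)&(H[...,1]>70)
for n,m,zl,zh in[('big',g,.078,.092),('small',g,.056,.07),('pink',pk,.076,.092)]:
    k=m&d&(C[...,2]>zl)&(C[...,2]<zh); p=C[k][:,:2]*1000
    p=p[(abs(p[:,0]-620)<120)&(abs(p[:,1])<160)]; r=cv2.minAreaRect(p.astype(np.float32)); print(n,len(p),r, np.round(cv2.boxPoints(r)).tolist())
w=snap('wrist','w5'); print(w['obs']['tool_pos'],w['obs']['orientation'],w['obs']['opening'])
gw=masks(w)['green']; c=[x for x in cv2.findContours(gw.astype(np.uint8),0,2)[0] if cv2.contourArea(x)>150]
print([cv2.boundingRect(x) for x in c])
E
```

```text
clock: 11.02
tool_pos: [0.5225, 0.0585, 0.2174]
orientation: [-179.9, 0.1, 73.8]
force: [-0.2, -0.3, 0.4]
opening: 0.0701
big 91 ((596.2951049804688, 40.27558135986328), (50.622676849365234, 55.79376983642578), 74.46626281738281) [[563.0, 23.0], [616.0, 8.0], [630.0, 57.0], [576.0, 72.0]]
small 187 ((601.0899047851562, -2.0656890869140625), (67.08770751953125, 147.68609619140625), 7.821791648864746) [[558.0, 67.0], [578.0, -80.0], [644.0, -71.0], [624.0, 76.0]]
pink 169 ((711.35888671875, 86.0418701171875), (55.021942138671875, 52.33388900756836), 25.56241226196289) [[675.0, 98.0], [698.0, 51.0], [747.0, 74.0], [725.0, 122.0]]
[0.52252899 0.05850486 0.21742099] [-1.79922023e+02  6.84094010e-02  7.38281940e+01] 0.07009185747013513
[(199, 232, 15, 19), (234, 198, 46, 54)]
```

```bash
python3 -m pendant '[[[0,0,-20,-2.5,-8.6,0],[0,0,-45,-5,-17.3,0],[0,0,-70,-7.4,-25.9,0],[1,0,-90,-9.9,-34.6,0],[1,1,-105,-12.4,-43.2,0],[1,1,-105,-12.4,-43.2,0],[1,1,-105,-12.4,-43.2,0]]]'
python3 - <<'E'
from h import *
s=snap('wrist','w6');o=s['obs']; print(o['tool_pos'],o['orientation'],o['joint_pos'].round(1))
from scipy.spatial.transform import Rotation as R
print(R.from_euler('xyz',o['orientation'],degrees=True).as_matrix().round(3))
E
```

```text
clock: 11.95
tool_pos: [0.5394, -0.0106, 0.2428]
orientation: [146.0, -1.0, 78.3]
force: [-0.6, -0.3, 0.3]
opening: 0.0699
[ 0.53939385 -0.01056833  0.24283909] [145.96470069  -0.96091429  78.2921301 ] [  24.4  -11.2  -58.2   54.4  -23.  -173.6]
[[ 0.203  0.81   0.551]
 [ 0.979 -0.177 -0.1  ]
 [ 0.017  0.56  -0.829]]
```

View pics/w6.png

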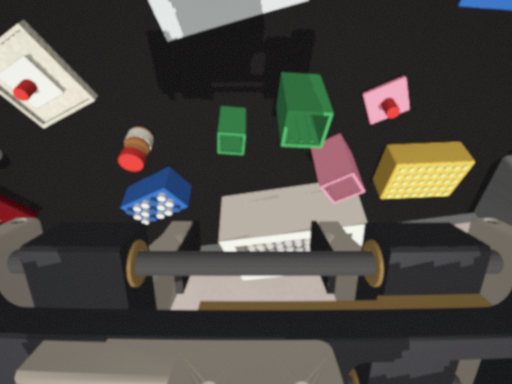

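That tilted pose is out of reach: j3 and j6 sit at their limits. From the recorded joint/pose pairs I'll fit a kinematic model so I can plan reachable tilts.

```bash
cat > kin.py <<'E'
import numpy as np,pickle,glob
from scipy.spatial.transform import Rotation as R
from scipy.optimize import least_squares
E=lambda a,x: R.from_euler(a,x,degrees=True)
LO=np.array([-176.03,-82.01,-58.28,-173.87,-174.79,-173.66]);HI=np.array([176.03,121.73,71.71,95.51,-.11,173.66])
def fk(q,p,s4=1,s6=1):
    A1=E('z',q[0]);A2=A1*E('y',q[1]);A3=A1*E('y',q[1]-q[2]);A4=A3*E('x',s4*q[3]);A5=A4*E('y',-q[4]);A6=A5*E('x',s6*q[5])
    a1,d1,h1,e,L2,L3,b3,d4,L6=p
    t=A1.apply([a1,d1,h1])+A2.apply([e,0,L2])+A3.apply([L3,0,b3])+A4.apply([0,d4,0])+A5.apply([L6,0,0])
    return t,A6
def data():
    D=[]
    for f in sorted(glob.glob('*.pkl')):
        if f=='kin.pkl': continue
        o=pickle.load(open(f,'rb'))['obs']; D.append((o['joint_pos'],o['tool_pos'],E('xyz',o['orientation'])))
    return D
E
python3 - <<'E'
from kin import *
D=data()
for s4 in(1,-1):
  for s6 in(1,-1):
    Rs=[(fk(q,np.zeros(9),s4,s6)[1].inv()*T) for q,_,T in D]; m=R.concatenate(Rs).mean()
    err=max((m.inv()*r).magnitude()*57.3 for r in Rs)
    print(s4,s6,'orient err',round(err,2))
    if err<1:
      x0=np.array([0,-.19,.3,0,.4,.4,0,0,.25])
      f=lambda p: np.r_[np.concatenate([fk(q,p,s4,s6)[0]-t for q,t,_ in D]),1e-4*(p-x0)]
      s=least_squares(f,x0); print(s.x.round(4),abs(s.fun[:-9]).max()); pickle.dump((s.x,s4,s6,m.as_matrix()),open('kin.pkl','wb'))
for q,t,_ in D: print(q.round(1),t.round(3))
E
```

```text
1 1 orient err 143.86
1 -1 orient err 102.52
-1 1 orient err 149.65
-1 -1 orient err 0.0
[ 0.     -0.      0.1988  0.      0.6016  0.4636 -0.     -0.1918  0.378 ] 9.009646362301282e-09
[-52.7  20.6   0.6  -0.  -70.1 -16.5] [ 0.239 -0.631  0.226]
[-10.1  12.7 -14.8  -0.  -62.6 -68.1] [ 0.501 -0.284  0.194]
[-10.3  11.6 -12.7  -0.  -65.6 -67.9] [ 0.501 -0.286  0.219]
[-52.7  20.6   0.6  -0.  -70.1 -16.5] [ 0.239 -0.631  0.226]
[  20.8    9.    -9.    -0.   -72.1 -126.9] [0.568 0.011 0.272]
[  22.5   14.3  -12.6   -0.   -63.1 -128.7] [0.593 0.038 0.194]
[-10.1  12.7 -14.8  -0.  -62.6 -68.1] [ 0.501 -0.284  0.194]
[-10.3  11.5 -12.6   0.  -65.6 -67.9] [ 0.502 -0.286  0.221]
[  27.8    6.9  -18.7   -0.   -64.5 -133.9] [0.523 0.059 0.217]
[  24.4  -11.2  -58.2   54.4  -23.  -173.6] [ 0.539 -0.011  0.243]
```

```bash
cat >> kin.py <<'E'
def _l(): return pickle.load(open('kin.pkl','rb'))
def tool(head,phi,flip):
    # phi>0: fingers lean toward heading; jaws along head+90 (flip: +270)
    h=np.array([np.cos(np.radians(head)),np.sin(np.radians(head)),0]); up=np.array([0,0,1.])
    z=np.sin(np.radians(phi))*h-np.cos(np.radians(phi))*up
    x=np.cross(up,h)*(-1 if flip else 1); return R.from_matrix(np.c_[x,np.cross(z,x),z])
def ik(g,T,seed,off=.019):
    p,s4,s6,m=_l(); M=R.from_matrix(m); t=np.array(g)+off*T.as_matrix()[:,2]
    def f(q):
        a,b=fk(q,p,s4,s6); return np.r_[(a-t)*5,((b*M).inv()*T).as_rotvec()]
    r=least_squares(f,np.clip(seed,LO+.01,HI-.01),bounds=(LO,HI),x_scale=50,max_nfev=60)
    return r.x, abs(r.fun).max()
E
cat > t.py <<'E'
from kin import *
base=[25,10,-15,0,-65,-130]
pts={'jar':((.586,.04,.048),[-16,164,74,-106]),'pad':((.435,.02,.036),[-15,165,75,-105,30,-60]),'rack':((.477,.277,.062),[-13.6,166.4,76.4,-103.6])}
for n,(g,hs) in pts.items():
  for h in hs:
    if h not in(hs[0],hs[2],30,-60): continue
    for fl in(0,1):
      ok=[]
      for ph in range(-75,76,15):
        T=tool(h,ph,fl); best=None
        for sd in ([25,10,-15,0,-65,-130],[25,10,-15,0,-65,50],[40,30,0,-60,-60,-60],[0,30,0,60,-60,0],[20,20,-20,-100,-70,90]):
            q,e=ik(g,T,np.array(sd,float))
            if e<2e-3: best=q; break
        if best is not None: ok.append((ph,best.round().astype(int).tolist()))
      print(n,h,fl,[o[0] for o in ok]); 
      if ok: print('    ',ok[0][1],ok[-1][1])
E
time python3 t.py
```

```text
jar -16 0 [-75, -60, -45, -30, -15, 0, 15]
     [7, 65, 36, -30, -131, -117] [25, 18, -49, 40, -15, -169]
jar -16 1 [-75, -60, -45, -30, -15, 0, 15]
     [7, 65, 36, -30, -131, 63] [25, 18, -49, 40, -15, 11]
jar 74 0 [-75, -60, -45, -30, -15, 0, 15, 30, 45, 60, 75]
     [41, 56, -13, 32, -93, -79] [-25, 46, -7, -73, -84, 53]
jar 74 1 [-75, -60, -45, -30, -15, 0, 15, 30, 45, 60, 75]
     [41, 56, -13, 32, -93, 101] [-25, 46, -7, -73, -84, -127]
pad -15 0 [-75, -60, -45, -30, -15, 0]
     [8, 57, 9, -24, -113, -106] [29, 13, -44, 0, -33, -134]
pad -15 1 [-75, -60, -45, -30, -15, 0]
     [8, 57, 9, -24, -113, 74] [29, 13, -44, 0, -33, 46]
pad 75 0 [-75, -60, -45, -30, -15, 0, 15, 30, 45, 60, 75]
     [50, 51, -31, 24, -82, -87] [-33, 45, -20, -67, -84, 66]
pad 75 1 [-75, -60, -45, -30, -15, 0, 15, 30, 45, 60, 75]
     [50, 51, -31, 24, -82, 93] [-33, 45, -20, -67, -84, -114]
pad 30 0 [-75, -60, -45, -30, -15, 0, 15, 30, 45, 60, 75]
     [29, 57, -3, 1, -105, -90] [-56, 56, -48, -98, -76, 105]
pad 30 1 [-75, -60, -45, -30, -15, 0, 15, 30, 45, 60, 75]
     [29, 57, -3, 1, -105, 90] [-56, 56, -48, -98, -76, -75]
pad -60 0 [-75, -60, -45, -30, -15]
     [-13, 51, 1, -46, -103, -118] [15, 18, -30, -20, -48, -151]
pad -60 1 [-75, -60, -45, -30, -15, 0]
     [-13, 51, 1, -46, -103, 62] [29, 13, -44, 0, -33, 1]
rack -13.6 0 [-75, -60, -45, -30, -15, 0]
     [23, 58, 24, -42, -120, -125] [50, 20, -28, 0, -42, -154]
rack -13.6 1 [-75, -60, -45, -30, -15, 0, 15]
     [23, 58, 24, -42, -120, 55] [56, 16, -49, 36, -25, -12]
rack 76.4 0 [-75, -60, -45, -30, -15, 0, 15, 30, 45, 60, 75]
     [61, 58, 1, 16, -107, -81] [-8, 40, -26, -89, -74, 66]
rack 76.4 1 [-75, -60, -45, -30, -15, 0, 15, 30, 45, 60, 75]
     [61, 58, 1, 16, -107, 99] [-8, 40, -26, -89, -74, -114]
real	0m20.307s
user	0m20.665s
sys	0m0.123s
```

The fit is exact (about 1e-8 m). Tilting sideways (plane heading 74°) reaches ±75° at all three places, so I'll grasp at +35° and lay the jar down at −55°. First I untilt and yaw by +90°.

```bash
cat >> h.py <<'E'
def delta(target_pos,T):
    from scipy.spatial.transform import Rotation as R
    o=get_obs(); C=R.from_euler('xyz',o['orientation'],degrees=True)
    print('now',o['tool_pos'].round(4),o['orientation'].round(1),'q',o['joint_pos'].round(1)); print('shift mm',((np.array(target_pos)-o['tool_pos'])*1000).round(1),'rotvec',(T*C.inv()).as_rotvec(degrees=True).round(1))
E
python3 - <<'E'
from h import *; from kin import tool
delta([.585,.02,.25],tool(-16,0,0))
E
```

```text
now [ 0.5396 -0.011   0.2449] [145.8  -1.   78.3] q [  24.3  -11.4  -58.2   54.4  -23.1 -173.6]
shift mm [45.4 31.   5.1] rotvec [ 7.2 33.5 -3.9]
```

```bash
python3 -m pendant '[[[11,8,1,1.8,8.4,-1],[23,16,2,3.6,16.8,-2],[34,24,4,5.4,25.2,-3],[45,31,5,7.2,33.5,-3.9],[45,31,5,7.2,33.5,-3.9],[45,31,5,7.2,33.5,-3.9]]]'
python3 - <<'E'
from h import *; from kin import tool
delta([.58,.02,.25],tool(74,0,0))
E
```

```text
clock: 12.75
tool_pos: [0.5846, 0.0214, 0.2456]
orientation: [-179.6, 0.1, 74.0]
force: [-1.1, -0.0, 0.1]
opening: 0.07
now [0.5846 0.0214 0.2456] [-1.796e+02  1.000e-01  7.400e+01] q [ 2.110e+01  1.170e+01 -9.000e+00 -1.000e-01 -6.970e+01 -1.271e+02]
shift mm [-4.6 -1.4  4.4] rotvec [ 0.3 -0.3 90. ]
```

```bash
python3 -m pendant '[[[0,-2,-5,0,0,10],[0,-4,-10,0,0,20],[0,-6,-15,0,0,30],[0,-8,-20,0,0,40],[0,-10,-25,0,0,50],[0,-12,-30,0,0,60],[0,-15,-35,0,0,70],[0,-18,-40,0,0,80],[0,-20,-45,0,0,90],[0,-20,-45,0,0,90]]]'
python3 -m pendant '[[[0,0,0,8.4,-2.4,0],[0,0,-20,16.8,-4.8,0],[0,0,-40,25.2,-7.2,0],[0,0,-60,33.6,-9.6,0],[0,0,-80,33.6,-9.6,0],[0,0,-82,33.6,-9.6,0],[0,0,-82,33.6,-9.6,0]]]'
python3 - <<'E'
from h import *; from kin import tool
delta([.5975,.0503,.0444],tool(74,35,0))
w=snap('wrist','w7')
E
```

```text
clock: 14.0
tool_pos: [0.583, 0.0015, 0.2028]
orientation: [-179.7, 0.1, 164.0]
force: [1.3, 0.3, 1.2]
opening: 0.0701
clock: 14.88
tool_pos: [0.5848, 0.0028, 0.1212]
orientation: [145.4, 0.0, 164.1]
force: [0.7, 0.1, 0.4]
opening: 0.0703
now [0.5848 0.0028 0.1212] [145.4   0.  164.1] q [ -6.   19.4  -9.9 -39.8 -60.8  10.2]
shift mm [ 12.7  47.5 -76.8] rotvec [ 0.4 -0.1 -0.1]
```

View pics/w7.png

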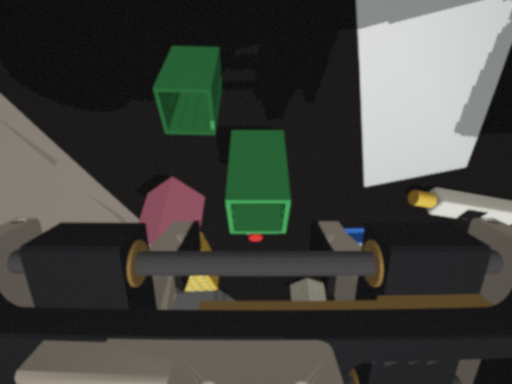

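The centre jar (258,180) lies midway between the fingers; the small decoy is upper-left at (190,90). One numeric check of the jar's rim before going in.

```bash
python3 - <<'E'
from h import *
s=load('w7'); C=cloud(s); g=masks(s)['green']
for n,b in(('centre',(220,120,300,245)),('left',(150,40,226,140))):
    k=np.zeros_like(g); k[b[1]:b[3],b[0]:b[2]]=g[b[1]:b[3],b[0]:b[2]]; p=C[k]; zt=np.percentile(p[:,2],98); t=p[p[:,2]>zt-.006]
    print(n,zt.round(4),t[:,:2].min(0).round(4),t[:,:2].max(0).round(4),cv2.minAreaRect((t[:,:2]*1000).astype(np.float32)))
E
```

```text
centre 0.0851 [ 0.5439 -0.1441] [0.6241 0.0683] ((572.1126098632812, -40.003936767578125), (215.7238006591797, 50.188507080078125), 74.3716049194336)
left 0.0603 [ 0.5439 -0.1441] [ 0.6376 -0.0336] ((593.8612060546875, -96.05614471435547), (132.43959045410156, 40.862632751464844), 61.06755828857422)
```

Centre jar is 85 mm tall, 50 mm wide at 74.4°: the right one. Going in and closing.

```bash
python3 -m pendant '[[[2,8,-13,0,0,0],[5,20,-32,0,0,0],[8,32,-51,0,0,0],[11,41,-66,0,0,0],[12.7,47.5,-76.8,0,0,0],[12.7,47.5,-76.8,0,0,0],[12.7,47.5,-76.8,0,0,0]]]'
python3 -m pendant '[[[0,0,0,0,0,0],[0,0,0,0,0,0],[0,0,0,0,0,0],[0,0,0,0,0,0],[0,0,0,0,0,0]]]' 1
python3 -m pendant '[[[0,0,3,0,0,0],[0,0,15,0,0,0],[0,0,40,0,0,0],[0,0,70,0,0,0],[0,0,90,0,0,0],[0,0,90,0,0,0]]]'
```

```text
clock: 15.8
tool_pos: [0.5978, 0.0491, 0.0438]
orientation: [145.3, 0.1, 164.1]
force: [-0.6, -0.2, 0.1]
opening: 0.07
clock: 16.42
tool_pos: [0.5974, 0.0493, 0.0438]
orientation: [145.3, 0.0, 164.1]
force: [-3.1, -1.3, 5.7]
opening: 0.0502
clock: 17.18
tool_pos: [0.5984, 0.0494, 0.1355]
orientation: [145.3, 0.2, 164.1]
force: [-1.0, -0.7, -1.1]
opening: 0.05
```

```bash
python3 -m pendant '[[[-15,-4,10,0,0,0],[-45,-10,20,0,0,0],[-80,-18,30,0,0,0],[-115,-26,40,0,0,0],[-145,-33,40,0,0,0],[-161,-36,40,0,0,0],[-161,-36,40,0,0,0]]]'
python3 -m pendant '[[[0,0,0,-8.7,2.5,0],[0,0,0,-17.3,5,0],[0,0,0,-26,7.4,0],[0,0,0,-34.6,9.9,0],[0,0,0,-43.3,12.4,0],[0,0,0,-51.9,14.9,0],[0,0,0,-60.6,17.4,0],[0,0,0,-69.2,19.8,0],[0,0,0,-77.9,22.3,0],[0,0,0,-86.5,24.8,0]]]'
python3 -m pendant '[[[0,0,0,0,0,0],[0,0,0,0,0,0]]]'
python3 - <<'E'
from h import *; from kin import tool
delta([.4375,.0137,.019],tool(74,-55,0)); snap('side','s8')
w=snap('scene','sc8'); cv2.imwrite('pics/c8.png',cv2.resize(w['pixels'][100:280,120:400,::-1],None,fx=2.5,fy=2.5))
E
```

```text
clock: 18.05
tool_pos: [0.4355, 0.0131, 0.1733]
orientation: [145.3, -0.0, 164.0]
force: [0.5, 0.7, -1.1]
opening: 0.0498
clock: 19.3
tool_pos: [0.4374, 0.015, 0.1728]
orientation: [-124.5, -0.0, 164.1]
force: [0.1, -0.4, -1.8]
opening: 0.0501
clock: 19.55
tool_pos: [0.4367, 0.014, 0.1727]
orientation: [-124.8, -0.1, 164.0]
force: [1.0, -0.4, -1.0]
opening: 0.0499
now [0.4367 0.014  0.1727] [-1.248e+02 -1.000e-01  1.640e+02] q [ 48.   26.5 -30.   21.2 -86.  -75.9]
shift mm [   0.8   -0.3 -153.7] rotvec [ 0.2 -0.1 -0. ]
```

View pics/c8.png

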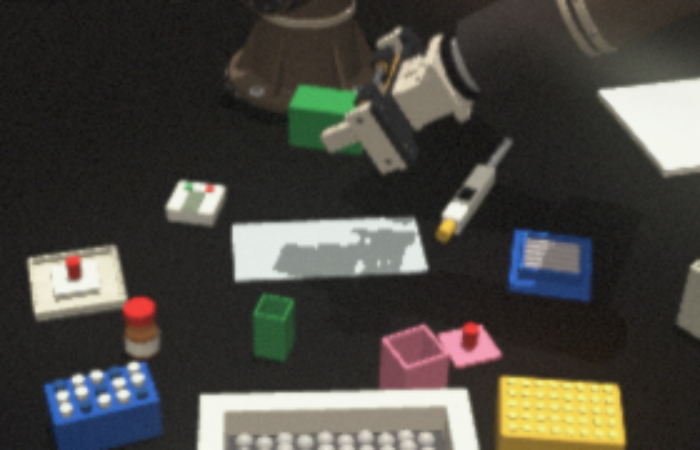

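The jar is held level (330,120 in the crop), base towards −y, and everything else is undisturbed. Lowering it onto the pad.

```bash
python3 -m pendant '[[[0,0,-30,0,0,0],[0,0,-75,0,0,0],[0,0,-115,0,0,0],[0,0,-138,0,0,0],[0,0,-148,0,0,0],[0,0,-152,0,0,0],[0,0,-153,0,0,0],[0,0,-153,0,0,0]]]'
python3 -m pendant '[[[0,0,-0.5,0,0,0],[0,0,-1,0,0,0],[0,0,-1,0,0,0]]]'
```

```text
clock: 20.65
tool_pos: [0.4368, 0.0136, 0.021]
orientation: [-124.8, -0.0, 164.0]
force: [-0.6, -0.5, -1.3]
opening: 0.0498
clock: 21.02
tool_pos: [0.4365, 0.0134, 0.0195]
orientation: [-124.7, -0.1, 164.0]
force: [-0.3, 0.2, -1.7]
opening: 0.0499
```

```bash
python3 -m pendant '[[[0,0,-0.7,0,0,0],[0,0,-1.2,0,0,0],[0,0,-1.2,0,0,0]]]'
python3 -m pendant '[[[0,0,-0.4,0,0,0],[0,0,-0.8,0,0,0],[0,0,-0.8,0,0,0]]]'
```

```text
clock: 21.4
tool_pos: [0.4364, 0.0133, 0.0182]
orientation: [-124.7, -0.1, 164.0]
force: [0.0, 0.3, -0.7]
opening: 0.0499
clock: 21.78
tool_pos: [0.4365, 0.0133, 0.0178]
orientation: [-124.7, -0.0, 164.0]
force: [-1.6, 2.2, 4.1]
opening: 0.0499
```

Contact on the pad (4 N). Releasing, backing out, and swinging over for the second grasp at +45°.

```bash
python3 -m pendant '[[[0,0,0,0,0,0],[0,0,0,0,0,0],[0,0,0,0,0,0],[0,0,0,0,0,0],[3,12,9,0,0,0],[9,31,23,0,0,0],[16,55,40,0,0,0],[23,79,70,0,0,0],[23,79,115,0,0,0],[23,79,150,0,0,0]]]' -0.6
python3 -m pendant '[[[0,-8,10,9.6,-2.8,0],[0,-20,20,19.2,-5.5,0],[0,-35,30,28.8,-8.3,0],[0,-50,30,38.4,-11,0],[-5,-65,30,48,-13.8,0],[-10,-80,30,57.7,-16.5,0],[-15,-95,30,67.3,-19.3,0],[-20,-110,30,76.9,-22,0],[-30,-125,30,86.5,-24.8,0],[-40,-140,30,96.1,-27.6,0]]]'
python3 - <<'E'
from h import *; from kin import tool
w=snap('wrist','w9'); delta([.418,-.051,.091],tool(74,45,0)); 
w=snap('scene','sc9'); C=cloud(w); g=masks(w)['green']; k=np.zeros_like(g); k[180:222,200:310]=g[180:222,200:310]; p=C[k&(C[...,2]>.01)]; print(len(p),np.percentile(p[:,2],[2,50,98]), p[p[:,2]>.045].min(0),p[p[:,2]>.045].max(0),cv2.minAreaRect((p[p[:,2]>.045][:,:2]*1000).astype(np.float32)))
E
```

```text
clock: 23.02
tool_pos: [0.4598, 0.0936, 0.1695]
orientation: [-124.8, -0.0, 164.1]
force: [-0.0, 0.0, -1.0]
opening: 0.07
clock: 24.28
tool_pos: [0.421, -0.0467, 0.1997]
orientation: [136.6, 0.3, 164.2]
force: [-0.3, -1.2, -1.0]
opening: 0.0702
now [ 0.4181 -0.0536  0.1965] [1.361e+02 1.000e-01 1.636e+02] q [-24.4   7.9 -18.3 -44.9 -76.6  24. ]
shift mm [-1.000e-01  2.600e+00 -1.055e+02] rotvec [ 1.1 -0.3  0.4]
637 [0.01170988 0.04934839 0.05788597] [ 0.40447938 -0.07037525  0.04505993] [1.60791418 0.05972166 0.88919963] ((1004.7982788085938, -53.38153076171875), (110.9893798828125, 1201.1353759765625), 84.38556671142578)
```

View pics/w9.png

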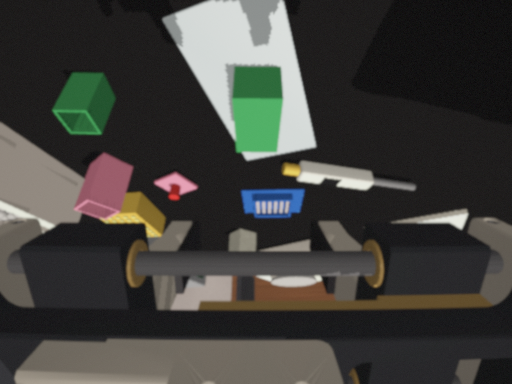

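The jar lies flat and aligned on the pad (258,110), base end towards the camera. I'll check its top face by ray at z = 53 mm.

```bash
python3 - <<'E'
from h import *
s=load('w9'); H=cv2.cvtColor(s['pixels'],cv2.COLOR_RGB2HSV); V=H[...,2].astype(int); g=masks(s)['green']
print([ (v,V[v,258]) for v in range(62,156,4)])
m=g&(np.arange(384)[:,None]>=98)
blob(s,m,(225,98,295,160),.053,'top')
C=cloud(s); print(C[110,258],C[140,258],C[80,258],C[92,258])
E
```

```text
[(62, np.int64(219)), (66, np.int64(131)), (70, np.int64(107)), (74, np.int64(106)), (78, np.int64(107)), (82, np.int64(105)), (86, np.int64(107)), (90, np.int64(107)), (94, np.int64(107)), (98, np.int64(151)), (102, np.int64(177)), (106, np.int64(176)), (110, np.int64(176)), (114, np.int64(178)), (118, np.int64(176)), (122, np.int64(177)), (126, np.int64(177)), (130, np.int64(176)), (134, np.int64(177)), (138, np.int64(177)), (142, np.int64(177)), (146, np.int64(176)), (150, np.int64(178)), (154, np.int64(217))]
top ctr [439.1  12.8] size [87.5 50.6] ang 73.6 centroid [0.4357 0.0047 0.053 ]
[ 0.42893405 -0.01352215  0.05326788] [0.44125598 0.03164354 0.05305143] [ 0.42474851 -0.0287974   0.02677019] [ 0.42455125 -0.02956662  0.04592458]
```

```bash
python3 -m pendant '[[[0,0,-30,0.5,0,0.2],[0,1,-75,1,-0.3,0.4],[0,2,-102,1,-0.3,0.4],[4,15,-116,1,-0.3,0.4],[9,32,-135,1,-0.3,0.4],[14,50,-155,1,-0.3,0.4],[18,63,-169,1,-0.3,0.4],[20,70,-176,1,-0.3,0.4],[20,70,-176,1,-0.3,0.4],[20,70,-176,1,-0.3,0.4]]]'
python3 -m pendant '[[[0,0,0,0,0,0],[0,0,0,0,0,0],[0,0,0,0,0,0],[0,0,0,0,0,0],[0,0,0,0,0,0]]]' 1
python3 -m pendant '[[[0,0,3,0,0,0],[0,0,15,0,0,0],[0,0,50,0,0,0],[0,0,90,0,0,0],[0,0,130,0,0,0],[0,0,150,0,0,0],[0,0,150,0,0,0]]]'
```

```text
clock: 25.62
tool_pos: [0.4398, 0.0231, 0.0213]
orientation: [135.9, -0.1, 164.5]
force: [0.4, -0.1, -0.7]
opening: 0.07
clock: 26.25
tool_pos: [0.4396, 0.0233, 0.021]
orientation: [135.9, -0.1, 164.5]
force: [-1.5, -4.0, 4.9]
opening: 0.0499
clock: 27.12
tool_pos: [0.44, 0.0235, 0.1729]
orientation: [135.9, 0.1, 164.5]
force: [-0.2, 0.7, -1.5]
opening: 0.0504
```

```bash
python3 - <<'E'
from h import *
for f,b in(('w1',(375,0,460,100)),('scene0',(318,185,362,225)),('sc9',(318,185,362,225)),('w2',(380,0,475,80))):
    s=load(f); C=cloud(s); m=masks(s); k=np.zeros(m['blue'].shape,bool); k[b[1]:b[3],b[0]:b[2]]=1
    k&=(s['depth']>0)&(C[...,2]>.0165)&(C[...,2]<.027)&(C[...,0]<.6)&(C[...,1]>.2)&(C[...,1]<.36)
    p=C[k&m['blue']]*1000; print(f,len(p),cv2.minAreaRect(p[:,:2].astype(np.float32)) if len(p) else '',p.mean(0).round(1))
s=load('w1'); k=masks(s)['white']; blob(s,k,(390,15,452,85),.012,'slats w1',11)
s=load('scene0'); k=masks(s)['white']; blob(s,k,(325,190,358,222),.012,'slats scene',7)
blob(s,masks(s)['blue'],(318,185,362,225),.006,'rack scene',9)
E
```

```text
w1 828 ((478.8450012207031, 279.0721435546875), (77.58553314208984, 76.7757797241211), 76.52106475830078) [474.9 282.   20.2]
scene0 75 ((479.06561279296875, 279.92578125), (73.30183410644531, 81.77892303466797), 75.4087142944336) [471.5 281.8  19.3]
sc9 81 ((479.46478271484375, 279.729248046875), (73.62870025634766, 80.93476104736328), 75.00830841064453) [471.6 282.7  19.1]
w2 835 ((488.8514709472656, 277.0914611816406), (77.63996124267578, 56.469871520996094), 76.22444152832031) [495.5 276.4  20.1]
slats w1 ctr [478.7 282.4] size [64.4 67.1] ang 76.9 centroid [0.478  0.2824 0.012 ]
slats scene ctr [475.2 282.1] size [63.8 57.9] ang 77.7 centroid [0.476  0.2826 0.012 ]
rack scene ctr [484.4 279.4] size [ 98.5 126.9] ang 76.5 centroid [0.4875 0.2791 0.006 ]
```

```bash
python3 -m pendant '[[[3,20,0,0,0,0.3],[9,60,0,0,0,0.6],[17,110,0,0,0,0.9],[25,165,0,0,0,1.2],[32,215,0,0,0,1.6],[37,250,0,0,0,1.9],[37,250,0,0,0,1.9],[37,250,0,0,0,1.9]]]'
python3 -m pendant '[[[0,0,0,-8.8,2.1,0],[0,0,0,-17.5,4.2,0],[0,0,0,-26.3,6.4,0],[0,0,0,-35,8.5,0],[0,0,0,-43.8,10.6,0],[0,0,0,-52.5,12.7,0],[0,0,0,-61.3,14.8,0],[0,0,0,-70,17,0],[0,0,0,-78.8,19.1,0],[0,0,0,-87.5,21.2,0]]]'
python3 -m pendant '[[[0,0,0,0,0,0],[0,0,0,0,0,0]]]'
python3 - <<'E'
from h import *; from kin import tool
delta([.4774,.2732,.0427],tool(76.4,-45.9,0))
w=snap('scene','sc10');v=snap('side','s10'); 
cv2.imwrite('pics/c10.png',np.hstack([cv2.resize(w['pixels'][100:240,260:440,::-1],None,fx=2,fy=2),cv2.resize(v['pixels'][150:290,120:300,::-1],None,fx=2,fy=2)]))
E
```

```text
clock: 28.12
tool_pos: [0.4756, 0.2733, 0.1696]
orientation: [136.0, -0.2, 166.4]
force: [-0.6, -0.7, -0.9]
opening: 0.05
clock: 29.38
tool_pos: [0.4772, 0.2727, 0.1707]
orientation: [-133.8, -0.0, 166.1]
force: [1.2, 0.5, -1.6]
opening: 0.0501
clock: 29.62
tool_pos: [0.4769, 0.2727, 0.1703]
orientation: [-134.1, -0.0, 166.2]
force: [0.2, 0.1, -0.1]
opening: 0.0498
now [0.4769 0.2727 0.1703] [-134.1   -0.   166.2] q [ 58.9  35.5  -2.7  12.3 -96.2 -76.4]
shift mm [   0.5    0.5 -127.6] rotvec [-0.  -0.   0.2]
```

View pics/c10.png

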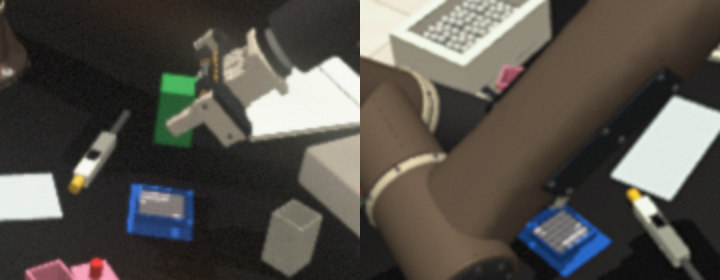

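The jar is inverted with its closed base up, held over the rack. I'll check its measured top-face position against the bay, then lower to just above the slats.

```bash
python3 - <<'E'
from h import *
s=load('sc10'); C=cloud(s); g=masks(s)['green']; k=np.zeros_like(g); k[130:180,330:365]=1; k&=g&(s['depth']>0)
p=C[k]; zt=np.percentile(p[:,2],97); t=p[(p[:,2]>zt-.005)&(p[:,0]<.6)]; print(zt, len(t),t[:,:2].min(0),t[:,:2].max(0),cv2.minAreaRect((t[:,:2]*1000).astype(np.float32)))
E
python3 -m pendant '[[[0,0,-25,0,0,0],[0,0,-60,0,0,0],[0,0,-85,0,0,0],[0,0,-95,0,0,0],[0,0,-100,0,0,0],[0,0,-100,0,0,0],[0,0,-100,0,0,0]]]'
python3 - <<'E'
from h import *; from kin import tool
delta([.4774,.2732,.0427],tool(76.4,-45.9,0)); w=snap('scene','sc11')
cv2.imwrite('pics/c11.png',cv2.resize(w['pixels'][150:235,300:400,::-1],None,fx=5,fy=5,interpolation=cv2.INTER_CUBIC))
E
```

```text
0.22478099264682716 165 [0.44945608 0.25221618] [0.53946661 0.30601167] ((493.3831787109375, 274.55517578125), (47.235694885253906, 83.06909942626953), 73.95860290527344)
clock: 30.6
tool_pos: [0.4768, 0.2738, 0.0717]
orientation: [-134.2, 0.0, 166.2]
force: [-0.1, -0.6, -1.7]
opening: 0.0497
now [0.4768 0.2738 0.0717] [-134.2    0.   166.2] q [ 59.   41.3  -6.4  12.3 -86.9 -78.5]
shift mm [  0.6  -0.6 -29. ] rotvec [-0.   0.   0.2]
```

The picture limit is reached, so the remaining checks are numeric. The jar's top spans y 0.252–0.306 with its near edge at x 0.449, which puts the centre at about (0.477, 0.279) against the bay at (0.479, 0.280). Lowering.

```bash
python3 -m pendant '[[[0.5,0,-10,0,0,0],[1,0,-20,0,0,0],[1,0,-25,0,0,0],[1,0,-27,0,0,0],[1,0,-27,0,0,0],[1,0,-27,0,0,0]]]'
python3 -m pendant '[[[0,0,-0.5,0,0,0],[0,0,-1,0,0,0],[0,0,-1,0,0,0]]]'
python3 -m pendant '[[[0,0,-0.4,0,0,0],[0,0,-0.8,0,0,0],[0,0,-0.8,0,0,0]]]'
```

```text
clock: 31.4
tool_pos: [0.4776, 0.2736, 0.044]
orientation: [-134.1, 0.0, 166.3]
force: [0.4, 0.5, -1.3]
opening: 0.0501
clock: 31.78
tool_pos: [0.4775, 0.2735, 0.0429]
orientation: [-134.1, -0.0, 166.2]
force: [-0.1, 0.1, -1.5]
opening: 0.0501
clock: 32.15
tool_pos: [0.4776, 0.2735, 0.0422]
orientation: [-134.1, -0.0, 166.3]
force: [0.0, 1.0, 0.4]
opening: 0.0503
```

```bash
python3 -m pendant '[[[0,0,-0.4,0,0,0],[0,0,-0.7,0,0,0],[0,0,-0.7,0,0,0]]]'
python3 - <<'E'
from h import *
print(get_obs()['force'],get_obs()['tool_pos'])
E
```

```text
clock: 32.52
tool_pos: [0.4776, 0.2735, 0.0421]
orientation: [-134.0, 0.0, 166.3]
force: [-1.5, 1.6, 6.0]
opening: 0.0502
[-1.46068441  1.59096334  6.0383092 ] [0.47758074 0.27351217 0.04214697]
```

Contact at the expected slat height (6 N). Releasing and backing out along the tool axis.

```bash
python3 -m pendant '[[[0,0,0,0,0,0],[0,0,0,0,0,0],[0,0,0,0,0,0],[0,0,0,0,0,0],[2,7,7,0,0,0],[6,24,24,0,0,0],[11,45,45,0,0,0],[17,70,75,0,0,0],[17,70,120,0,0,0],[17,70,150,0,0,0]]]' -0.6
python3 -m pendant '[[[0,-10,30,9,-2,0],[0,-20,60,18,-4,0],[0,-20,80,27,-6,0],[0,-20,100,36,-9,0],[0,-20,100,44,-11,0],[0,-20,100,44,-11,0]]]'
python3 - <<'E'
from h import *
for n,f,b in(('scene','sc12',(318,150,375,225)),('side','s12',(190,220,260,290)),('wrist','w12',(0,0,512,240))):
    s=snap(n,f); C=cloud(s); g=masks(s)['green']&(s['depth']>0)&(abs(C[...,0]-.479)<.07)&(abs(C[...,1]-.28)<.07)&(C[...,2]>.005)&(C[...,2]<.2)
    p=C[g]*1000
    if len(p)<30: print(n,'few',len(p)); continue
    zt=np.percentile(p[:,2],97); t=p[p[:,2]>zt-4]; print(n,len(p),'top z',zt.round(1),'zmin',p[:,2].min().round(1),[np.round(x,1) for x in cv2.minAreaRect(t[:,:2].astype(np.float32))],'top-plane std',t[:,2].std().round(2))
s=load('sc12'); C=cloud(s); m=masks(s)['red']; k=np.zeros_like(m);k[190:215,130:170]=1;k&=m
print('knob',k.sum(),C[k].mean(0).round(3),C[k][:,2].max().round(3)); print(get_obs()['tool_pos'],get_obs()['clock'])
E
```

```text
clock: 33.78
tool_pos: [0.4949, 0.3445, 0.1937]
orientation: [-134.2, 0.1, 166.3]
force: [-1.1, 0.3, 0.5]
opening: 0.0701
clock: 34.52
tool_pos: [0.4944, 0.3221, 0.2949]
orientation: [-179.8, 0.3, 166.1]
force: [-0.3, 0.7, -0.3]
opening: 0.0701
scene 545 top z 98.2 zmin 12.4 [array([483.1, 280.3]), array([47. , 54.7]), np.float64(77.1)] top-plane std 1.3
side 611 top z 97.5 zmin 8.4 [array([478.6, 284.1]), array([48.1, 50.3]), np.float64(74.2)] top-plane std 1.42
wrist 1443 top z 98.1 zmin 49.1 [array([480.7, 279.5]), array([48.7, 48.7]), np.float64(76.1)] top-plane std 0.75
knob 26 [ 0.507 -0.284  0.032] 0.043
[0.4945258  0.32356346 0.29144311] 34.675
```

The jar's top is at 98 mm (96 expected), level, centred at (480.7, 279.5) in the bay at (479, 280), yaw 76°. The lid is still in the dish and the robot is clear. Handing in.

```bash
python3 -c "
from plant import *
print(close_job())"
```

```text
the job is handed in; nothing more can be done
None
```

The green jar now stands upside down in the rack's bay, and its lid lies flat, knob up, in the middle of the white dish. I took the lid off first, laid the jar on the pad to change grip, then inverted it over the rack. I lowered it until I felt about 6 N of contact, let go, and backed clear. The job was handed in at about 35 s.

**Last checks:**
- **Jar:** the wrist depth puts its top centre at (481, 280) mm, against a bay centre of about (479, 280). Yaw is 76.1° against the rack's 76.4°. The top reads 98 mm, against 96 expected.
- **Camera agreement:** the scene and side cameras put the jar's centre 4 mm or less from the bay's, but they disagree with each other by about 4.5 mm.
- **Lid:** it looked centred in the picture just after release. At the end I only confirmed numerically that the knob was still over the dish.

**What did not go to plan:**
- **First tilt:** the first tilted grasp pose was out of reach and stopped at two joint limits, touching nothing. I replanned the tilt sideways.
- **Picture limit:** I had used all 12 viewings before the final lowering, so the end state was checked only by depth numbers. I did not re-measure the other objects, but no unexpected contact forces showed up.

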